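# Lock a scent cartridge into the clothes freshener and switch it on

## Robot

A 6-joint arm with a two-finger parallel gripper is mounted at the origin on the work surface. World frame = base frame: x ahead of the robot, y to its left, z up, the work surface at z = 0. Lengths are in m, angles in rad, forces in N, time in s.
With the tool pointing down it reaches from about 0.35 to 0.975 m from the base axis. Payload 4.9 kg.
Tool frame: the origin (TCP) lies on the centre line of the jaws, within the pads' length; the fingertips stand 8 mm ahead of it and the grasp point (between the pads) lies 11 mm behind it; z points along the fingers, y is the direction in which the jaws open and shut (so a half turn about z gives the same grasp; the last joint's range is limited). The gripper opens to 85 mm and grips with 20 to 120 N. Pads are 22 mm wide; open, the fingers measure 114 mm over their backs; the gripper's body (76 mm by 85 mm) begins 54 mm behind the grasp point. The pads swing forward as they close: fully open they stand 13 mm farther back than shut.
Start: joints at [-1.458, 0.053, 1.613, -0, 1.476, -0.119], TCP at [0.144, -0.608, 0.239] pointing down, gripper open.
Joint ranges: [-3.01, 3.01], [-1.01, 2.22], [0.06, 2.58], [-1.02, 4.17], [0.09, 2.62], [-3.14, 3.14]. Speed limits (rad/s): [2.57, 2.57, 3.14, 3.14, 3.14, 3.14].

## Interface

Orientations are given as a rotation vector (axis times angle).
In Python, from station import get_obs, get_image, calibration, finish_job gives the robot as it stands. The module is installed in compiled form; this text tells all that it offers.
- The arm moves only by the shell command python3 -m jog 'ROWS' [FORCE]. ROWS is JSON, a list of rows, each a list of 7 numbers: the shift along the tool's x, y, z in cm, then the turn, a rotation vector about the tool's x, y, z in rad, then the closure in counts, from 0 (fully open) to 255 (shut). In form: [[dx, dy, dz, ax, ay, az, jaw], ...]. A call has 1 to 8 rows; each row is the pose to reach, as a shift and turn from the pose measured when the call began, along the tool's axes at that moment; what a row does not reach only later rows make up. A row lasts 1/12 s, in which the tool goes at most 41.7 mm and 7.16 degrees, less where a joint would pass 70% of its speed; a pose out of reach is approached as far as the arm can. A call with a gripper value outside its range is refused whole. The fingers move at their own pace and stop on an object; FORCE is the grip in N (left out, the last holds). Time passes only in rows, so rows that repeat a pose let the fingers close. It gives the time, the measured TCP pose, the force and the opening at its end, in the units of the state.
- get_obs(): the state, without advancing time (a new reading comes with each control period).
- get_image(name): name is "side" or "top" or "wrist"; returns the picture (400x640x3 uint8, red, green, blue); there is no depth.
- calibration(name): a dict with "vfov" (degrees; the focal length in pixels is half the picture's height over the tangent of half this angle, whatever the lens; pixels are square), "cx", "cy" (the principal point, pixels), "R" (3x3) and "t" (3): a world point X has camera coordinates R X + t. Camera axes: x right, y down, z forward; pixel columns grow to the right and rows downward; lengths in m; the calibration is good to about 2 mm. A picture is of the moment at which its call begins: read the wrist's pose just before it. calibration takes no time and is no camera call; for the wrist camera it gives the pose at the moment of the call.
- finish_job(): hands the job in, once; it reports no verdict.
The state is a dict: "t": time; "q": joint angles; "dq": joint speeds; "effort": joint torques, N m; "tool_pos": TCP position; "tool_rot": TCP orientation; "contact_force": force on the tool from outside, world axes, zero at the start; "wrist_torque": the same for the moment, N m; "opening": finger opening in m.
Only numpy, scipy, OpenCV 4.12 (cv2) and the standard library are available. Lean on these libraries where they do the work, as an engineer would, in place of code of your own. Each camera call takes 0.05 s, during which the arm holds its last target. There are 200 camera calls.

## Task

Fit the green scent cartridge into the blue bayonet socket of the clothes freshener: let its lugs drop through the slots, push it down against the spring without forcing it, twist it clockwise about a quarter turn to the stop and let go so that it springs up into its lock. Then flip the red toggle switch over to on, and leave the other things on the shelf where they are.

Things in the scene. Friction and masses are not known exactly. Their poses are not given: they have to be found in the camera images.
- cartridge_center (a point): centre of the loose green scent cartridge, upright on the shelf, 63 mm tall: 31.5 mm over its underside; z is its axis, up. On top it has an upright grip bar, 44 mm long along x, 14 mm thick along y, from 27 to 63 mm above the underside. Below the bar a round green flange, 56 mm across, 15 to 27 mm above the underside. Half a turn leaves it the same.
- cartridge: the same cartridge; origin at the centre of its underside; about 0.12 kg. Below the flange is a round white spigot, 38 mm across, 15 mm high, with two orange lugs at its very bottom (5 mm high, 10 mm wide) that stick out along +x and -x to 27 mm from the axis.
- socket (a point): centre of the freshener's socket, at the height of its blue collar's rim, 87 mm above the shelf; z up, x away from the unit's front (the robot's side), y towards the toggle. Collar 70 mm across; mouth 43 mm across in a 6 mm thick lip with two opposite slots 14 mm wide, marked orange. The stiff collar was set by hand: its line of slots is up to 0.6 rad off this x axis either way, not measured: look or feel.
- freshener: white fan clothes freshener, 120 x 240 x 55 mm high, fixed; origin under its centre, axes as socket. Lugs within about 0.1 rad of the socket's slots drop in, otherwise they sit on the rim. The socket's plastic cracks if the cartridge bears on it with more than 40 N.
- plate (a joint): spring plate in the socket: m pressed down, 0 raised (3 mm below the rim), at most 0.012. It pushes back 3 N plus 0.6 N per mm. The lugs can turn under the lip with the cartridge's underside 11 to 15 mm below the rim (8 to 10 N); at 15 mm the flange meets the hard rim. When locked and let go, the lugs rise 3 mm into notches: underside 8 mm below the rim, plate at 0.005.
- flag (a joint): lock indicator, a small orange tab outside the collar, pushed round by a lug at the end of its turn; stays there: rad, 0 not locked, about 0.3 when turned to the stop. The cartridge turns clockwise seen from above by about 1.5 rad (86 degrees) from the slots to a hard stop; counter-clockwise it is blocked.
- toggle (a joint): the toggle switch on the freshener's deck: rad, 0 off (leaning to the socket -x side), 1.0 fully on (leaning to +x); stays where it is left, moves at 1 to 2 N
- toggle_tip (a point): centre of the red ball (26 mm in diameter) at the end of the toggle's 45 mm arm, about 116 mm above the shelf; the axes are those of socket while the switch is off. The arm's pivot lies 22 mm further to +x and 39 mm below; as it is flipped the ball travels 43 mm to +x over a low arc. Beneath the ball a grey block rises to 80 mm above the shelf.
- vase: navy ceramic bud vase, 64 mm in diameter, 115 mm tall; origin at the centre of its underside; a bystander; it and the cartridge may stand on either side
- ring_box: clear two-tier ring box, 110 x 90 x 67 mm high; origin under its centre; a bystander
- tie_bar: silver tie bar, 58 x 7 x 6 mm, lying on the shelf; origin under its centre; a bystander
- hanger: black plastic hanger lying flat, 400 mm long, 12 mm thick; origin on the shelf at its middle; a bystander
- polish_tin: red and brass shoe polish tin, 75 mm in diameter, 26 mm high; origin under its centre; a bystander
- brush: clothes brush lying on the shelf; a bystander
Not all that is in view belongs to the job. Of the things that look like the cartridge, take the one that is nearest to the robot's base at the start.

How it is judged:
By the outcome, as a careful person would: the job done as asked, in the order asked, and still so for the second after the job is handed in, with the robot touching nothing.
It also fails if it takes over 72 s, if anything falls off the work surface, if the arm or the gripper's body presses on something with over 40 N, if the wrist force passes 120 N, or if a joint passes its speed limit or range.

## Working session

There is one attempt and no reset: what is moved stays moved. The work goes in short steps, Python scripts to look and compute and a shell command to move; the robot and the scene stay as the last step left them, time stands still between calls to the robot, and variables do not carry over. Pictures are saved under pics/ and viewed, about 8 in all and at most 12, crops included, and the job is handed in when it is done.

```bash
mkdir -p pics
cat > h.py <<'E'
import numpy as np, cv2
from station import *
from scipy.spatial.transform import Rotation as Ro
def K(c):
    f=200/np.tan(np.radians(c["vfov"])/2); return f
def ray(c,u,v):
    R=np.array(c["R"]);t=np.array(c["t"]);f=K(c)
    d=R.T@np.array([(u-c["cx"])/f,(v-c["cy"])/f,1]);return -R.T@t,d
def plane(c,u,v,z):
    o,d=ray(c,u,v);return o+d*(z-o[2])/d[2]
def proj(c,X):
    p=np.array(c["R"])@np.array(X)+np.array(c["t"]);f=K(c);return c["cx"]+f*p[0]/p[2],c["cy"]+f*p[1]/p[2]
def tool(dX):  # world shift -> tool cm
    o=get_obs();return Ro.from_rotvec(o["tool_rot"]).inv().apply(dX)*100
E
python3 - <<'E'
from h import *
for n in ["top","side"]:
    im=get_image(n);cv2.imwrite(f"pics/{n}0.png",im[:,:,::-1]); c=calibration(n);print(n,c)
o=get_obs();print(o)
E
```

```text
top {'vfov': 42.627585309528, 'cx': 320.6276073780044, 'cy': 193.39521559776736, 'R': array([[-0.00137401, -0.99993388, -0.0114174 ],
       [-0.98279836,  0.00345882, -0.18464945],
       [ 0.18467673,  0.01096729, -0.98273813]]), 't': array([-0.02456407,  0.53965618,  1.45717666])}
side {'vfov': 49.69286197590627, 'cx': 326.56626721125565, 'cy': 192.6941815382466, 'R': array([[-0.85806692, -0.5134962 , -0.00654361],
       [-0.32965516,  0.56054407, -0.75968271],
       [ 0.39376216, -0.64970147, -0.650261  ]]), 't': array([0.46190602, 0.27887036, 1.20036342])}
{'t': 0.1, 'q': array([-1.45801593e+00,  5.33187725e-02,  1.61415829e+00, -1.05964217e-05,
        1.47598276e+00, -1.19008117e-01]), 'dq': array([ 0.00050264,  0.00074483, -0.00334848,  0.0005674 , -0.00144432,
        0.00112897]), 'effort': array([ 2.92647110e-04, -3.94904995e+01, -3.71365178e+01, -1.53100414e-04,
        3.91585272e-03,  3.83813685e-06]), 'tool_pos': array([ 0.14350499, -0.60774199,  0.23816766]), 'tool_rot': array([-3.11866329e+00, -3.63063708e-01,  7.43133177e-06]), 'contact_force': array([ 0.62797532, -0.37387051,  0.62770762]), 'wrist_torque': array([ 0.01874392,  0.05037272, -0.02735972]), 'opening': 0.08501473933509057}
```

View pics/top0.png

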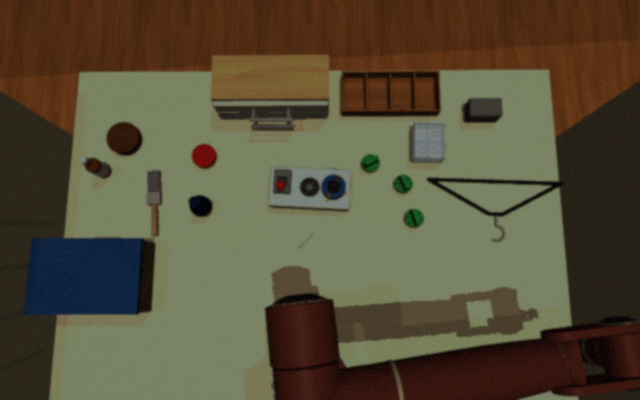

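View pics/side0.png

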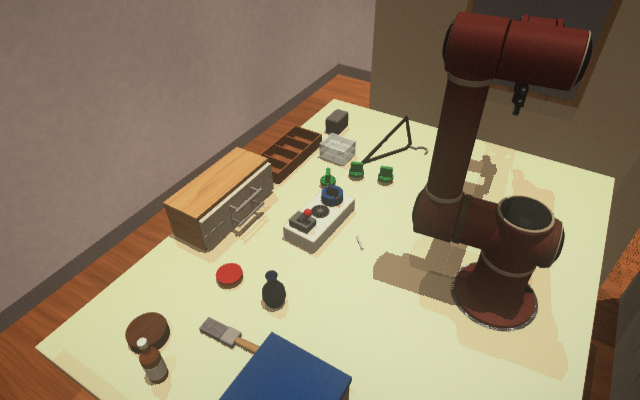

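The top view shows three green cartridges at (370,163), (403,184) and (414,218). The freshener is at about (310,188), with its blue socket at (333,187) and red toggle at (281,185). Next I'll measure these by colour.

Run:
```python
from h import *
c=calibration("top");im=cv2.imread("pics/top0.png");hsv=cv2.cvtColor(im,cv2.COLOR_BGR2HSV)
def blobs(lo,hi,z,roi,mn=20):
    m=cv2.inRange(hsv,lo,hi);k=np.zeros_like(m);k[roi[1]:roi[3],roi[0]:roi[2]]=255;m&=k
    n,l,s,ce=cv2.connectedComponentsWithStats(m)
    for i in range(1,n):
        if s[i,4]>=mn:
            u,v=ce[i]; print(ce[i].round(1),s[i].tolist(),plane(c,u,v,z).round(4),np.hypot(*plane(c,u,v,z)[:2]).round(3))
print("green");blobs((45,80,30),(85,255,255),.03,(340,130,460,250))
print("blue");blobs((100,120,40),(130,255,255),.087,(310,165,355,210))
print("red");blobs((0,150,60),(8,255,255),.116,(265,165,300,205),8)
# freshener edges
g=cv2.inRange(hsv,(0,0,120),(180,40,255));k=np.zeros_like(g);k[160:215,262:356]=g[160:215,262:356]
cs,_=cv2.findContours(k,0,2);b=max(cs,key=cv2.contourArea);r=cv2.minAreaRect(b);print(r,[plane(c,*p,.055).round(3) for p in cv2.boxPoints(r)])
cv2.imwrite("pics/crop.png",cv2.resize(im[140:240,260:440],None,fx=4.4,fy=4.4,interpolation=cv2.INTER_CUBIC))
```

```text
green
[370.3 162.4] [361, 154, 19, 18, 276] [ 0.6379 -0.1754  0.03  ] 0.662
[403.1 183.1] [394, 174, 19, 19, 276] [ 0.5737 -0.2719  0.03  ] 0.635
[414.3 217.7] [405, 208, 19, 19, 278] [ 0.4696 -0.3016  0.03  ] 0.558
blue
[326.8 183.1] [322, 175, 14, 20, 97] [ 0.5628 -0.044   0.087 ] 0.565
[339.3 189.8] [332, 179, 13, 19, 102] [ 0.543  -0.0798  0.087 ] 0.549
red
[279.9 184.7] [276, 181, 9, 9, 56] [0.5526 0.0882 0.116 ] 0.56
((309.2923278808594, 186.73846435546875), (79.9877700805664, 38.052433013916016), 3.1798300743103027) [array([0.509, 0.127, 0.055]), array([0.623, 0.123, 0.055]), array([ 0.609, -0.114,  0.055]), array([ 0.495, -0.106,  0.055])]
```

View pics/crop.png

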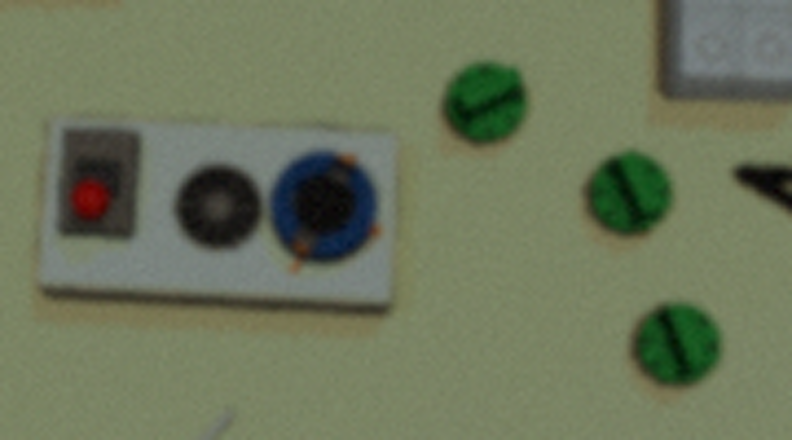

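Nearest cartridge to the base is the one at about (0.470, -0.302). Its bar lies at yaw of about +0.34. The slots run from crop (347,160) to (303,247), a yaw of about -0.47. I'll move over the cartridge now.

```bash
python3 -m jog '[[4,-2.3,0,0,0,-0.11,0],[8,-4.6,0,0,0,-0.11,0],[12,-6.9,0,0,0,-0.11,0],[15.5,-8.9,0,0,0,-0.11,0],[19,-10.9,0,0,0,-0.11,0],[22.5,-12.9,0,0,0,-0.11,0],[26,-14.9,0,0,0,-0.11,0],[28,-16,0,0,0,-0.11,0]]'
python3 - <<'E'
from h import *
print(tool(np.array([.470,-.302,.2])-get_obs()["tool_pos"]),get_obs()["tool_rot"],get_obs()["t"])
c=calibration("wrist");print("campos",(-np.array(c["R"]).T@np.array(c["t"])), get_obs()["tool_pos"])
E
```

```text
t: 0.77
tool_pos: [0.3809, -0.3851, 0.2381]
tool_rot: [-3.093, -0.536, -0.001]
contact_force: [-0.2, -0.2, 0.1]
opening: 0.0852
[11.18657726 -4.81262227  3.83497925] [-3.09266640e+00 -5.36000635e-01 -6.93898059e-04] 0.7667
campos [ 0.46034456 -0.35709781  0.37344897] [ 0.38085574 -0.38507346  0.23811682]
```

```bash
python3 -m jog '[[3.5,-1.5,1,0,0,0,0],[7,-3,2,0,0,0,0],[9.5,-4,3,0,0,0,0],[11.2,-4.8,3.8,0,0,0,0],[11.2,-4.8,3.8,0,0,0,0],[11.2,-4.8,3.8,0,0,0,0]]'
python3 - <<'E'
from h import *
c=calibration("wrist");im=get_image("wrist");cv2.imwrite("pics/w1.png",im[:,:,::-1]);print(c,get_obs()["tool_pos"],get_obs()["tool_rot"])
E
```

```text
t: 1.27
tool_pos: [0.4701, -0.3011, 0.1992]
tool_rot: [-3.091, -0.539, 0.002]
contact_force: [0.5, -0.3, -0.1]
opening: 0.0855
{'vfov': 63.6132182439801, 'cx': 318.4843894890133, 'cy': 200.16923779660567, 'R': array([[ 0.33829669, -0.9410295 , -0.00433856],
       [-0.88944039, -0.32124948,  0.32510701],
       [-0.30732905, -0.10612373, -0.94566728]]), 't': array([-0.44151404,  0.29253041,  0.45619196])} [ 0.46986497 -0.30202971  0.19996666] [-3.09216241e+00 -5.36862746e-01  8.57356342e-04]
```

View pics/w1.png

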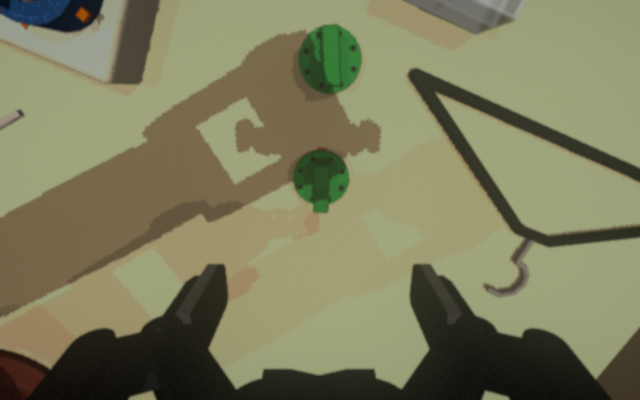

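The wrist view shows the target cartridge at (321,178), with its bar running along the image vertical and so along tool x. I'll compute its position.

Run:
```python
from h import *
c=calibration("wrist");im=cv2.imread("pics/w1.png");hsv=cv2.cvtColor(im,cv2.COLOR_BGR2HSV)
m=cv2.inRange(hsv,(45,90,20),(85,255,255));m[:110]=0;m[:,:250]=0;m[:,400:]=0
cs,_=cv2.findContours(m,0,2);b=max(cs,key=cv2.contourArea);print(cv2.boundingRect(b))
ys,xs=np.nonzero(m)
for v in range(146,216,6):
    r=np.nonzero(m[v])[0]; print(v,(r.min(),r.max(),len(r)) if len(r) else None)
print(plane(c,321.5,177.5,.027),plane(c,321.5,190,.063), proj(c,(.4696,-.3016,.027)))
```

```text
(294, 151, 55, 62)
146 None
152 (np.int64(312), np.int64(330), 19)
158 (np.int64(302), np.int64(339), 31)
164 (np.int64(298), np.int64(344), 46)
170 (np.int64(295), np.int64(347), 47)
176 (np.int64(294), np.int64(348), 55)
182 (np.int64(294), np.int64(348), 55)
188 (np.int64(296), np.int64(346), 48)
194 (np.int64(299), np.int64(342), 44)
200 (np.int64(306), np.int64(336), 31)
206 (np.int64(314), np.int64(327), 14)
212 (np.int64(325), np.int64(325), 1)
[ 0.47286358 -0.30361652  0.027     ] [ 0.47109467 -0.30403342  0.063     ] (np.float64(318.46165583399556), np.float64(179.84147227564057))
```

```bash
python3 -m jog '[[0.1,0.2,3,0,0,0,0],[0.1,0.2,6,0,0,0,0],[0.1,0.2,9,0,0,0,0],[0.1,0.2,12,0,0,0,0],[0.1,0.2,14,0,0,0,0],[0.1,0.2,15.3,0,0,0,0],[0.1,0.2,16,0,0,0,0],[0.1,0.2,16,0,0,0,0]]' 60
python3 -m jog '[[0,0,0,0,0,0,255],[0,0,0,0,0,0,255],[0,0,0,0,0,0,255],[0,0,0,0,0,0,255],[0,0,0,0,0,0,255],[0,0,0,0,0,0,255]]' 60
```

```text
t: 1.98
tool_pos: [0.4704, -0.3034, 0.0391]
tool_rot: [-3.091, -0.535, 0.003]
contact_force: [-0.9, -1.0, -0.2]
opening: 0.0856
t: 2.48
tool_pos: [0.4707, -0.3035, 0.0396]
tool_rot: [-3.092, -0.535, 0.002]
contact_force: [-0.2, 0.4, 1.6]
opening: 0.0129
```

```bash
python3 -m jog '[[0,0,-2,0,0,0,255],[0,0,-5,0,0,0,255],[0,0,-9,0,0,-0.12,255],[0,0,-13,0,0,-0.24,255],[0,0,-17,0,0,-0.36,255],[3,-2,-19,0,0,-0.48,255],[6,-4,-20,0,0,-0.6,255],[9,-6,-20,0,0,-0.72,255]]'
python3 - <<'E'
from h import *
o=get_obs();print(o["opening"],o["q"][5],tool(np.array([.624,-.10,.24])-o["tool_pos"]))
E
```

```text
t: 3.15
tool_pos: [0.5377, -0.2177, 0.2446]
tool_rot: [2.703, 1.596, 0.006]
contact_force: [0.8, -0.7, -1.1]
opening: 0.0127
0.012717971626820696 -0.010374033870813142 [14.47053636  1.87847558  0.4978889 ]
```

```bash
python3 -m jog '[[2,0.3,0,0,0,-0.12,255],[4,0.6,0.1,0,0,-0.24,255],[6,0.8,0.2,0,0,-0.36,255],[8,1.1,0.3,0,0,-0.48,255],[10,1.4,0.4,0,0,-0.6,255],[12,1.6,0.5,0,0,-0.72,255],[13.5,1.8,0.5,0,0,-0.84,255],[14.5,1.9,0.5,0,0,-0.96,255]]'
python3 -m jog '[[0,0,0,0,0,-0.12,255],[0,0,0,0,0,-0.24,255],[0,0,0,0,0,-0.36,255],[0,0,0,0,0,-0.48,255],[0,0,0,0,0,-0.6,255],[0,0,0,0,0,-0.6,255],[0,0,0,0,0,-0.6,255]]'
python3 - <<'E'
from h import *
o=get_obs();print(o["opening"],o["q"][5],o["tool_pos"],o["tool_rot"])
c=calibration("wrist");im=get_image("wrist");cv2.imwrite("pics/w2.png",im[:,:,::-1]);np.save("w2.npy",[c],allow_pickle=True)
print(c["R"],c["t"],proj(c,(.553,-.064,.087)))
E
```

```text
t: 3.82
tool_pos: [0.6247, -0.0982, 0.2392]
tool_rot: [1.65, 2.67, 0.004]
contact_force: [0.3, 0.9, -1.2]
opening: 0.013
t: 4.4
tool_pos: [0.6245, -0.0981, 0.2387]
tool_rot: [0.792, 3.037, 0.002]
contact_force: [0.3, 0.8, -1.2]
opening: 0.013
0.01304096692303287 -1.3349239863854727 [ 0.6244708  -0.09805191  0.23871688] [7.91956050e-01 3.03737796e+00 2.42839927e-03]
[[ 0.48843533  0.87259718  0.00225467]
 [ 0.82424176 -0.46221358  0.32708429]
 [ 0.28645497 -0.15790113 -0.94499248]] [-0.22042352 -0.60332068  0.18621348] (np.float64(311.4210656416236), np.float64(94.28534027227653))
```

View pics/w2.png

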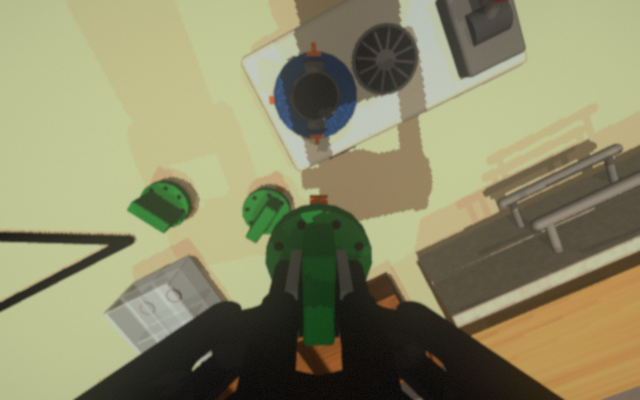

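The wrist view shows the cartridge held, its front lug at (319,199). The collar is at (315,94), with orange slot marks at (314,48) and (317,138) and the flag at (271,100). Now the precise numbers.

Run:
```python
from h import *
c=np.load("w2.npy",allow_pickle=True)[0];im=cv2.imread("pics/w2.png");hsv=cv2.cvtColor(im,cv2.COLOR_BGR2HSV)
m=cv2.inRange(hsv,(3,140,60),(18,255,255))
n,l,s,ce=cv2.connectedComponentsWithStats(m)
for i in range(1,n):
    if s[i,4]>=8 and ce[i][1]<215: print(ce[i].round(1),s[i].tolist(),plane(c,*ce[i],.087).round(4))
b=cv2.inRange(hsv,(100,110,25),(130,255,255));b[160:]=0;b[:,:260]=0;b[:,362:]=0
cs,_=cv2.findContours(b,0,1);P=max(cs,key=cv2.contourArea)[:,0].astype(float)
W=np.array([plane(c,*p,.087)[:2] for p in P])
A=np.c_[2*W,np.ones(len(W))];h=cv2.convexHull(W.astype(np.float32))[:,0]
A=np.c_[2*h,np.ones(len(h))];x=np.linalg.lstsq(A,(h**2).sum(1),rcond=None)[0];print("collar",x[:2],np.sqrt(x[2]+x[0]**2+x[1]**2),len(h))
cv2.imwrite("pics/c2.png",cv2.resize(im[20:160,230:400],None,fx=4.2,fy=4.2,interpolation=cv2.INTER_CUBIC))
```

```text
[499.5   0. ] [495, 0, 10, 1, 10] [0.5639 0.0976 0.087 ]
[313.4  50.6] [307, 43, 14, 13, 76] [ 0.5245 -0.0459  0.087 ]
[271.4  99.8] [270, 97, 4, 7, 24] [ 0.5402 -0.0958  0.087 ]
[316.9 137.9] [311, 135, 12, 9, 47] [ 0.5871 -0.0779  0.087 ]
[279.6 189. ] [277, 187, 6, 5, 17] [ 0.6113 -0.1312  0.087 ]
[318.7 199.3] [310, 196, 18, 8, 129] [ 0.6379 -0.1045  0.087 ]
collar [ 0.58098659 -0.05283669] 0.013876770662505016 18
```

View pics/c2.png

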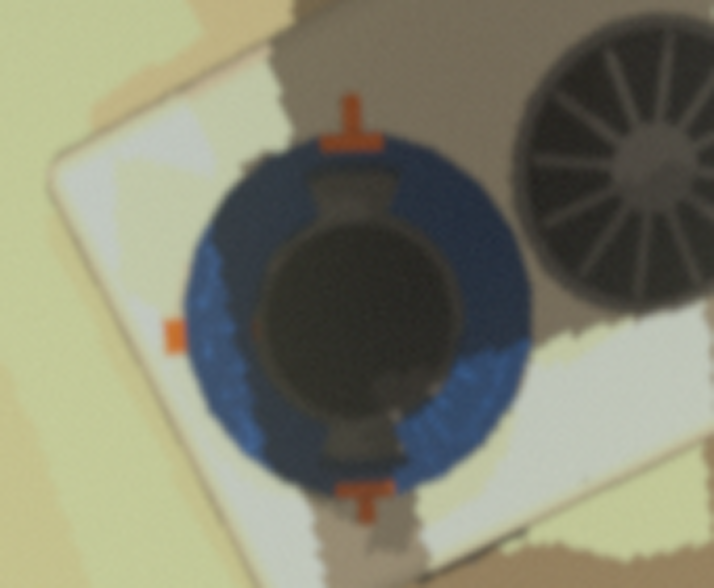

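Run:
```python
from h import *
c=np.load("w2.npy",allow_pickle=True)[0]
a=plane(c,313.57,54.05,.087);b=plane(c,317.14,136.43,.087);L=plane(c,230+185/4.2,96,.087);Rr=plane(c,230+531/4.2,96,.087)
si=plane(c,230+352/4.2,20+190/4.2,.087);sj=plane(c,230+366/4.2,20+440/4.2,.087)
mc=plane(c,230+359/4.2,20+320/4.2,.084)
print(a,b,(a+b)/2,np.linalg.norm(a-b),"ang",np.arctan2(*(a-b)[1::-1]),"inner ang",np.arctan2(*(si-sj)[1::-1]),"LR mid",(L+Rr)/2,np.linalg.norm(L-Rr),mc)
o=get_obs();p=o["tool_pos"];R=Ro.from_rotvec(o["tool_rot"]);x=R.apply([1,0,0]);print("tool x yaw",np.arctan2(x[1],x[0]),"z",R.apply([0,0,1]))
for v in (195.5,196.5): print("lug in tool",R.inv().apply(plane(c,318.7,v,p[2]-.0396)-p)*1000)
m=(a+b)/2;m[2]=p[2];print("shift to socket, tool cm",tool(m-p))
```

```text
[ 0.52682263 -0.04708856  0.087     ] [ 0.58611846 -0.07705481  0.087     ] [ 0.55647054 -0.06207169  0.087     ] 0.06643772687782294 ang 2.673659376489449 inner ang 2.687078555062182 LR mid [ 0.55578146 -0.06185473  0.087     ] 0.06973154036320137 [ 0.55605503 -0.06181116  0.084     ]
tool x yaw 2.6315966321290083 z [ 3.15821788e-03  7.91922753e-04 -9.99994699e-01]
lug in tool [26.12711834  0.56712877 39.53956163]
lug in tool [25.52624541  0.56707604 39.54098542]
shift to socket, tool cm [ 7.69815895 -0.17898211 -0.01864233]
```

```bash
python3 -m jog '[[2,0,0,0,0,-0.04,255],[4.5,-0.1,0,0,0,-0.04,255],[6.5,-0.2,1,0,0,-0.04,255],[7.8,-0.2,3,0,0,-0.04,255],[7.8,-0.2,6,0,0,-0.04,255],[7.8,-0.2,8.5,0,0,-0.04,255],[7.8,-0.2,10,0,0,-0.04,255],[7.8,-0.2,10.5,0,0,-0.04,255]]'
python3 -m jog '[[0,0,0,0,0,0,255],[0,0,0,0,0,0,255]]'
python3 - <<'E'
from h import *
o=get_obs();p=o["tool_pos"];R=Ro.from_rotvec(o["tool_rot"]);x=R.apply([1,0,0]);print("yaw",np.arctan2(x[1],x[0]),R.apply([0,0,1]),o["contact_force"])
ax=p+R.apply([-.0008,.0006,.0396]);print("cart",ax, "shift",R.inv().apply(np.array([.5562,-.062,ax[2]])-ax)*100)
E
```

```text
t: 5.12
tool_pos: [0.5534, -0.0611, 0.1299]
tool_rot: [-0.734, -3.051, -0.002]
contact_force: [-0.5, 0.1, -1.4]
opening: 0.0133
t: 5.28
tool_pos: [0.5533, -0.061, 0.1299]
tool_rot: [-0.735, -3.05, -0.002]
contact_force: [0.0, -0.5, -2.4]
opening: 0.0131
yaw 2.6687049695660123 [-0.00342655  0.00239623 -0.99999126] [ 0.02519126 -0.5186617  -2.42918676]
cart [ 0.55416517 -0.06076937  0.09030185] shift [-0.23719998 -0.01687909 -0.00099213]
```

```bash
python3 -m jog '[[-0.2,0,0,0,0,0,255],[-0.2,0,0,0,0,0,255],[-0.2,0,0.2,0,0,0,255],[-0.2,0,0.4,0,0,0,255],[-0.2,0,0.5,0,0,0,255],[-0.2,0,0.6,0,0,0,255],[-0.2,0,0.7,0,0,0,255],[-0.2,0,0.7,0,0,0,255]]'
```

```text
t: 5.95
tool_pos: [0.5551, -0.062, 0.1232]
tool_rot: [-0.735, -3.05, -0.002]
contact_force: [-1.5, 0.6, 1.4]
opening: 0.0133
```

It dropped in: the underside is 3 mm below the rim with about 3 N of spring. Now press to 13 mm.

```bash
python3 -m jog '[[0,0,0.15,0,0,0,255],[0,0,0.3,0,0,0,255],[0,0,0.45,0,0,0,255],[0,0,0.6,0,0,0,255],[0,0,0.75,0,0,0,255],[0,0,0.88,0,0,0,255],[0,0,0.96,0,0,0,255],[0,0,0.96,0,0,0,255]]'
python3 - <<'E'
from h import *
o=get_obs();print(o["contact_force"],o["wrist_torque"],o["tool_pos"])
E
```

```text
t: 6.62
tool_pos: [0.5554, -0.062, 0.1143]
tool_rot: [-0.735, -3.051, -0.002]
contact_force: [-3.0, 0.3, 7.2]
opening: 0.013
[-2.98049974  0.28894859  7.22393175] [0.09082096 0.57808504 0.01151638] [ 0.55538749 -0.06199261  0.11428406]
```

```bash
python3 -m jog '[[0,0,0,0,0,0.08,255],[0,0,0,0,0,0.16,255],[0,0,0,0,0,0.26,255],[0,0,0,0,0,0.36,255],[0,0,0,0,0,0.46,255],[0,0,0,0,0,0.56,255],[0,0,0,0,0,0.66,255],[0,0,0,0,0,0.7,255]]'
python3 -c "
from h import *
o=get_obs();print(o['contact_force'],o['wrist_torque'],o['q'][5])"
```

```text
t: 7.28
tool_pos: [0.5567, -0.0625, 0.1156]
tool_rot: [-1.744, -2.613, -0.002]
contact_force: [0.1, -0.5, 5.1]
opening: 0.0132
[ 0.05812496 -0.51329143  5.05328445] [-0.07603374  0.08079337  0.11737835] -0.6395760828135527
```

```bash
python3 -m jog '[[0,0,0.15,0,0,0,255],[0,0,0.2,0,0,0.1,255],[0,0,0.2,0,0,0.2,255],[0,0,0.2,0,0,0.3,255],[0,0,0.2,0,0,0.4,255],[0,0,0.2,0,0,0.5,255],[0,0,0.2,0,0,0.58,255],[0,0,0.2,0,0,0.62,255]]'
python3 -c "
from h import *
o=get_obs();print(o['contact_force'],o['wrist_torque'],o['q'][5])
x=Ro.from_rotvec(o['tool_rot']).apply([1,0,0]);print(np.arctan2(x[1],x[0]))"
```

```text
t: 7.95
tool_pos: [0.5577, -0.0628, 0.1149]
tool_rot: [2.459, 1.952, 0.004]
contact_force: [-1.8, 0.3, 6.2]
opening: 0.013
[-1.78439534  0.2664084   6.17000569] [-0.01739274  0.3263229   0.05778485] -0.01644029749804177
1.3418073424413675
```

```bash
python3 -m jog '[[0,0,0.05,0,0,0.06,255],[0,0,0.05,0,0,0.12,255],[0,0,0.05,0,0,0.16,255],[0,0,0.05,0,0,0.2,255],[0,0,0.05,0,0,0.22,255],[0,0,0.05,0,0,0.22,255]]'
python3 -c "
from h import *
o=get_obs();print(o['contact_force'],o['wrist_torque'],o['q'][5])
x=Ro.from_rotvec(o['tool_rot']).apply([1,0,0]);print(np.arctan2(x[1],x[0]))"
```

```text
t: 8.45
tool_pos: [0.5563, -0.0617, 0.1149]
tool_rot: [-2.657, -1.672, 0.0]
contact_force: [-7.9, 4.6, 10.1]
opening: 0.0131
[-7.89107637  4.63210176 10.05063984] [0.77047224 1.5916992  0.56061735] 0.20264173304758026
1.1232179746411373
```

Torque and side force have risen after 1.545 rad, so it's at the stop. Let go.

```bash
python3 -m jog '[[0,0,0,0,0,0,190],[0,0,0,0,0,0,160],[0,0,0,0,0,0,130],[0,0,0,0,0,0,120],[0,0,-1,0,0,0,120],[0,0,-3,0,0,0,120],[0,0,-6,0,0,0,120],[0,0,-9,0,0,0,120]]'
python3 -m jog '[[-3,0,0,0,0,0,120],[-6,0,0,0,0,0,120],[-8,0,0,0,0,0,120],[-8,0,0,0,0,0,120],[-8,0,0,0,0,0,120]]'
python3 - <<'E'
from h import *
o=get_obs();print(o["contact_force"],o["tool_pos"])
c=calibration("wrist");im=get_image("wrist");cv2.imwrite("pics/w3.png",im[:,:,::-1]);np.save("w3.npy",[c],allow_pickle=True)
E
```

```text
t: 9.12
tool_pos: [0.5559, -0.0619, 0.2054]
tool_rot: [-2.656, -1.671, 0.002]
contact_force: [0.8, -0.7, 0.5]
opening: 0.0452
t: 9.53
tool_pos: [0.5212, -0.1347, 0.206]
tool_rot: [-2.658, -1.668, 0.001]
contact_force: [-0.1, -0.1, 0.4]
opening: 0.0453
[-0.12365907 -0.0982774   0.36157389] [ 0.52123468 -0.13466791  0.20602449]
```

View pics/w3.png

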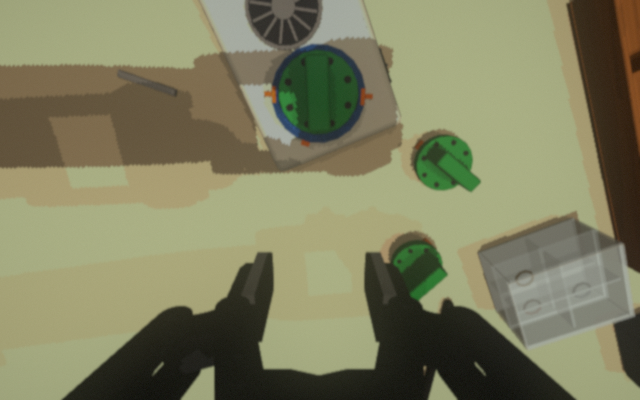

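The wrist view shows the cartridge seated level in the collar at (319,93), its bar about square to the slot marks at (270,96) and (366,97), and the flag at (305,142). Next I'll check the flag angle, bar yaw and height.

Run:
```python
from h import *
S=np.array([.5560,-.0620])
for f,z in(("w2",.08),("w3",.08)):
    c=np.load(f+".npy",allow_pickle=True)[0];im=cv2.imread(f"pics/{f}.png");hsv=cv2.cvtColor(im,cv2.COLOR_BGR2HSV)
    m=cv2.inRange(hsv,(3,140,60),(18,255,255));n,l,s,ce=cv2.connectedComponentsWithStats(m)
    for i in range(1,n):
        p=plane(c,*ce[i],z)[:2]
        if s[i,4]>=5 and np.hypot(*(p-S))<.06: print(f,ce[i].round(1),s[i].tolist(),"ang",np.arctan2(*(p-S)[::-1]).round(3),"r",np.hypot(*(p-S)).round(4))
g=cv2.inRange(hsv,(45,90,15),(85,255,255));g[160:]=0;g[:,400:]=0
P=max(cv2.findContours(g,0,1)[0],key=cv2.contourArea)[:,0]
print(cv2.boundingRect(P))
for zz in(.100,.106,.112):
    w=np.array([plane(c,*p,zz)[:2] for p in cv2.convexHull(P)[:,0]]).astype(np.float32);print(zz,cv2.minEnclosingCircle(w))
```

```text
w2 [313.4  50.6] [307, 43, 14, 13, 76] ang 2.672 r 0.0361
w2 [271.4  99.8] [270, 97, 4, 7, 24] ang -2.003 r 0.0383
w2 [316.9 137.9] [311, 135, 12, 9, 47] ang -0.473 r 0.0359
w3 [271.6  94.1] [265, 87, 11, 16, 79] ang 2.679 r 0.0357
w3 [364.4  96.2] [361, 89, 11, 16, 93] ang -0.48 r 0.0359
w3 [304.8 142.8] [302, 140, 7, 6, 31] ang -2.3 r 0.0384
(278, 49, 81, 85)
0.1 ((0.5565009713172913, -0.0609513558447361), 0.028796812519431114)
0.106 ((0.5565521717071533, -0.06091413274407387), 0.02808353863656521)
0.112 ((0.5566034913063049, -0.060876764357089996), 0.027370337396860123)
```

Lock confirmed: the flag turned 0.297 rad and the flange top is at 0.106 m, as expected. Now the toggle.

```bash
python3 -m jog '[[2.5,-1.5,0,0,0,0.12,120],[5,-3,0,0,0,0.24,255],[7.5,-4.5,0,0,0,0.36,255],[10,-6.3,0,0,0,0.48,255],[12.5,-8,0,0,0,0.6,255],[15,-9.5,0,0,0,0.72,255],[17.5,-11,0,0,0,0.84,255],[19,-12,0,0,0,0.96,255]]'
python3 -m jog '[[0,0,0,0,0,0.12,255],[0,0,0,0,0,0.22,255],[0,0,0,0,0,0.22,255],[0,0,0,0,0,0.22,255]]'
python3 - <<'E'
from h import *
o=get_obs();print(o["tool_pos"],o["tool_rot"],o["opening"])
c=calibration("wrist");im=get_image("wrist");cv2.imwrite("pics/w4.png",im[:,:,::-1])
hsv=cv2.cvtColor(im,cv2.COLOR_RGB2HSV);m=cv2.inRange(hsv,(0,150,40),(6,255,255))|cv2.inRange(hsv,(174,150,40),(180,255,255))
n,l,s,ce=cv2.connectedComponentsWithStats(m)
for i in range(1,n):
    if s[i,4]>40: print(ce[i].round(1),s[i].tolist(),plane(c,s[i,0]+s[i,2]/2,s[i,1]+s[i,3]/2,.116).round(4))
x=Ro.from_rotvec(o["tool_rot"]).apply([1,0,0]);print(np.arctan2(x[1],x[0]))
E
```

```text
t: 10.25
tool_pos: [0.4952, 0.0928, 0.2067]
tool_rot: [-3.127, -0.25, 0.003]
contact_force: [1.4, 0.2, 0.4]
opening: 0.0
t: 10.58
tool_pos: [0.4952, 0.0938, 0.2068]
tool_rot: [-3.136, 0.088, 0.004]
contact_force: [0.5, 0.1, -0.2]
opening: -0.0
[0.49524949 0.09377788 0.20680866] [-3.13614948  0.08819979  0.00379074] -3.743360731195929e-05
[41.4 20.5] [0, 0, 82, 48, 3305] [0.6277 0.2606 0.116 ]
[322.7 130.1] [305, 113, 36, 36, 998] [0.552  0.0881 0.116 ]
-0.05622713140947985
```

View pics/w4.png

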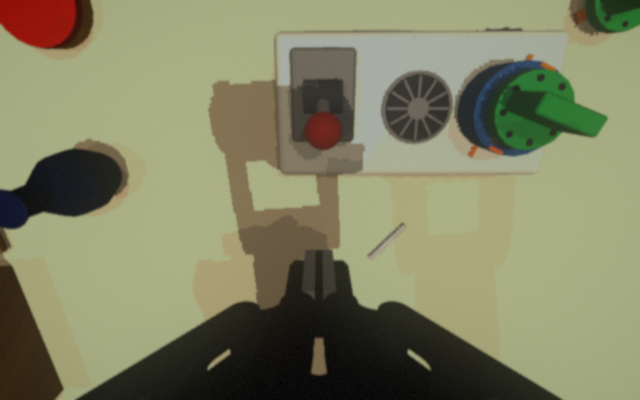

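The wrist view shows the red ball at (323,131), i.e. (0.552, 0.088). The unit is square to the image, and the locked cartridge is at (535,105). I'll descend on the robot's side of the ball, then push to +x.

```bash
python3 -m jog '[[0,0.25,3,0,0,0,255],[0,0.25,6,0,0,0,255],[0,0.25,8.2,0,0,0,255],[0,0.25,9.2,0,0,0,255],[1.5,0.25,9.2,0,0,0,255],[2.5,0.25,9.2,0,0,0,255],[3.1,0.25,9.2,0,0,0,255],[3.1,0.25,9.2,0,0,0,255]]'
python3 -m jog '[[0.6,0,0,0,0,0,255],[1.2,0,0,0,0,0,255],[1.8,0,0,0,0,0,255],[2.4,0,0,0,0,0,255],[3,0,0,0,0,0,255],[3.5,0,0,0,0,0,255],[3.9,0,0,0,0,0,255],[4,0,0,0,0,0,255]]'
```

```text
t: 11.3
tool_pos: [0.5278, 0.0894, 0.1161]
tool_rot: [-3.136, 0.089, 0.0]
contact_force: [-0.4, 0.6, 0.5]
opening: 0.0
t: 11.97
tool_pos: [0.5683, 0.0871, 0.1158]
tool_rot: [-3.136, 0.09, 0.001]
contact_force: [-0.7, -0.3, 0.8]
opening: -0.0002
```

```bash
python3 -m jog '[[0.1,0,0,0,0,0,255],[0.2,0,0,0,0,0,255],[0.3,0,0,0,0,0,255],[0.4,0,0,0,0,0,255],[0.4,0,0,0,0,0,255]]'
python3 -m jog '[[0.1,0,0,0,0,0,255],[0.2,0,0,0,0,0,255],[0.2,0,0,0,0,0,255]]'
```

```text
t: 12.38
tool_pos: [0.5712, 0.0869, 0.1153]
tool_rot: [-3.136, 0.089, 0.005]
contact_force: [-4.1, 0.0, -0.3]
opening: -0.0002
t: 12.63
tool_pos: [0.5714, 0.087, 0.1153]
tool_rot: [-3.136, 0.089, 0.013]
contact_force: [-10.4, -0.1, 5.6]
opening: -0.0
```

The force has risen to 10 N with no further travel, so the toggle is at its stop. Back off and check.

```bash
python3 -m jog '[[-1.5,0,0,0,0,0,255],[-4,0,0,0,0,0,255],[-6.5,0,0,0,0,0,255],[-7.5,0,-2,0,0,0,255],[-7.5,0,-5,0,0,0,255],[-7.5,0,-8,0,0,0,255],[-7.5,0,-9,0,0,0,255],[-7.5,0,-9,0,0,0,255]]'
python3 - <<'E'
from h import *
o=get_obs();print(o["tool_pos"],o["contact_force"],o["t"])
c=calibration("wrist");im=get_image("wrist");cv2.imwrite("pics/w5.png",im[:,:,::-1])
hsv=cv2.cvtColor(im,cv2.COLOR_RGB2HSV);m=cv2.inRange(hsv,(0,150,40),(6,255,255))
n,l,s,ce=cv2.connectedComponentsWithStats(m)
for i in range(1,n):
    if s[i,4]>40: print(ce[i].round(1),s[i].tolist(),plane(c,s[i,0]+s[i,2]/2,s[i,1]+s[i,3]/2,.116).round(4))
E
```

```text
t: 13.3
tool_pos: [0.5, 0.0908, 0.2105]
tool_rot: [-3.136, 0.089, -0.002]
contact_force: [0.3, -0.4, 0.5]
opening: 0.0002
[0.50004903 0.09083056 0.21050143] [ 0.28655924 -0.37258463  0.4937357 ] 13.3
[42.4 24. ] [0, 0, 84, 55, 3896] [0.6318 0.2609 0.116 ]
[318.7  71.3] [300, 52, 38, 40, 1174] [0.5953 0.0857 0.116 ]
```

View pics/w5.png

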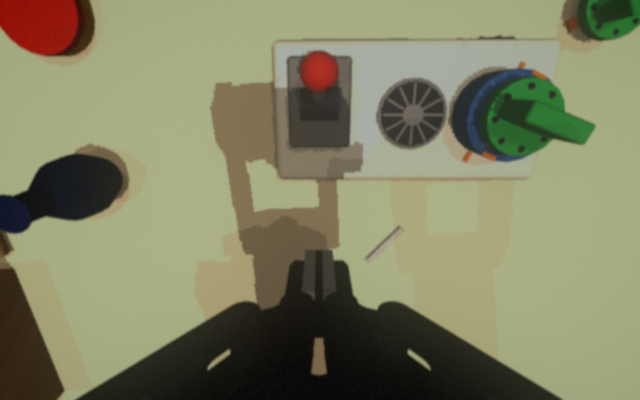

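The ball is now at (319,71) and has moved 43 mm to +x, so the toggle is fully on. The cartridge is still locked, the bystanders look unmoved, and the gripper is touching nothing. Handing in.

```bash
python3 -c "
from station import *
print(finish_job())"
```

```text
the job is handed in; nothing more can be done
None
```

The cartridge is locked in the socket, the toggle is on, and the job was handed in at about 13.3 s. I took the cartridge nearest the base, lined its lugs up with the slots at a yaw of about 2.67 rad, and let them drop in. I then pressed it about 13 mm below the rim at about 9 N, twisted it clockwise about 1.55 rad to the stop, and let go.

Last checks:
- **Lock:** the flag turned 0.297 rad, where about 0.3 means turned to the stop. The flange looked the right size for its locked height of 0.106 m.
- **Toggle:** I pushed the ball until the force rose to about 10 N at the stop, and its picture position moved 43 mm to +x.
- **Other things:** nothing had visibly moved in the last wrist picture, and the gripper was clear of everything. That picture did not show the whole shelf, and I did not take a final top view.
- **Forces:** the highest I read was about 14 N at the twist stop, well under the limits. I read forces only at the end of each move.

No check failed or disagreed.

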